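# Finger-trace test of a touch strip

### The arm

A 6-joint arm with a two-finger parallel gripper is mounted at the origin on the work surface. World frame = base frame: x ahead of the robot, y to its left, z up, the work surface at z = 0. Lengths are in m, angles in rad, forces in N, time in s.
With the tool pointing down it reaches from about 0.25 to 0.8 m from the base axis. Payload 3.9 kg.
Tool frame: the origin (TCP) lies on the centre line of the jaws, within the pads' length; the fingertips stand 19 mm ahead of it and the grasp point (between the pads) is the TCP; z points along the fingers, x is the direction in which the jaws open and shut, and the axes are right-handed (so a half turn about z gives the same grasp; the last joint's range is limited). The gripper opens to 85 mm and grips with 20 to 120 N. Pads are 22 mm wide; open, the fingers measure 114 mm over their backs; the gripper's body (76 mm by 85 mm) begins 54 mm behind the grasp point. The pads swing forward as they close: fully open they stand 13 mm farther back than shut.
Start: joints at [-1.185, 0.26, -0.138, 1.173, 0, 1.571], TCP at [0.198, -0.486, 0.25] pointing down, gripper open.
Joint ranges: [-2.78, 2.78], [-0.83, 1.72], [-1.28, 1.37], [-1.9, 2.12], [-1.57, 1.48], [-3.14, 3.14]. Speed limits (rad/s): [2.57, 2.57, 3.14, 3.14, 3.14, 3.14].

### API

Orientations are given as a unit quaternion [w, x, y, z].
In Python, from workcell import arm gives the robot as it stands.
- The arm moves only by the shell command python3 -m jog 'ROWS' [OPENING] [FORCE]. ROWS is JSON, a list of rows, each a list of 2 entries, a list of its own where there are three numbers: the shift along the tool's x, y, z in m, then the turn about the tool's z in degrees. In form: [[[dx, dy, dz], yaw], ...]. A call has 1 to 12 rows; each row is the pose to reach, as a shift and turn from the pose commanded when the call began, along the tool's axes at that moment; what a row does not reach only later rows make up. A row lasts 1/10 s, in which the tool goes at most 50 mm and 8.59 degrees, less where a joint would pass 70% of its speed; a pose out of reach is approached as far as the arm can. A call with a gripper value outside its range is refused whole. OPENING is the closure, from -1 (fully open) to 1 (shut), set as the call begins (- or left out, the last holds). The fingers move at their own pace and stop on an object; FORCE is the grip in N (left out, the last holds). Time passes only in rows, so rows that repeat a pose let the fingers close. It gives the time, the measured TCP pose, the force and the opening at its end, in the units of the state.
- arm.state(): the state, without advancing time (a new reading comes with each control period).
- arm.grab_frame(name): name is "side" or "top" or "wrist"; returns a dict with "img" (480x640x3 uint8, blue, green, red), "K" (3x3 intrinsics, pixels), "D" ([k1, k2, p1, p2, k3] as OpenCV has them; the pictures are not rectified), "view" (4x4, takes a point from world to camera coordinates); the wrist camera has in their place "T_tool_cam" (4x4, takes a point from camera to tool coordinates, whose origin is the TCP and whose axes are the tool frame's). Camera axes: x right, y up, looking along -z (the intrinsics and any distortion apply to the point x, -y, -z); pixel columns grow to the right and rows downward; lengths in m; the calibration is good to about 2 mm. A picture is of the moment at which its call begins: read the wrist's pose just before it. There is no depth.
- arm.finish_job(): hands the job in, once; it reports no verdict.
The state is a dict: "t": time; "qpos": joint angles; "qd": joint speeds; "effort": joint torques, N m; "ee_pos": TCP position; "orientation": TCP orientation; "ft_force": force on the tool from outside, world axes, zero at the start; "torque": the same for the moment, N m; "width": finger opening in m.
Only numpy, scipy, OpenCV 4.12 (cv2) and the standard library are available. Lean on these libraries where they do the work, as an engineer would, in place of code of your own. Each camera call takes 0.05 s, during which the arm holds its last target.

### The job

Test the touch strip: with the fingers closed together, put the fingertips on the green disc and trace the yellow line over every white dot in turn to the red disc, keeping the fingertips centred on the line. Press lightly all the way, so that the black strip stays a little pushed down but never reaches the bottom, and do not lift off or hover low over the white dots before or during the trace. Finish still holding the fingertips on the red disc with the same light push; leave the meter inside the U and everything else on the bench where it is, and grasp nothing.

Things in the scene. Friction and masses are not known exactly. Their poses are not given: they have to be found in the camera images.
- tester: finger-trace tester, fixed to the table: a low grey housing 225 x 235 mm (its x, y) and 26 mm high, with a U-shaped black strip set in it. Origin at table height; the housing reaches from -125 to +100 mm along its x and +-117.5 mm along y. The U bends towards its +x and is open towards its -x; the tester may lie any way round on the table
- strip (a joint): how far the black strip is pushed down, m: 0 = up, 0.010 = bottomed. The whole strip sinks level and springs back: it starts to give at about 1.5 N and takes about 0.4 N more per mm (5.5 N at the bottom). It is 44 mm wide, its flat top 40 mm above the table and 14 mm above the grey housing when up; a yellow line runs along its middle through all nine marks
- mark0 (a point): green START disc, 26 mm across, flush on top of the black strip, at (-75, 85) mm in the tester's x, y; this point is on the strip's top surface at the mark's centre and sinks with the strip; the line between neighbouring marks is straight, about 50 mm long
- mark1 (a point): white dot 1 of 7 counted from the green disc, 14 mm across, flush on top of the black strip, at (-25, 85) mm in the tester's x, y; this point is on the strip's top surface at the mark's centre and sinks with the strip
- mark2 (a point): white dot 2 of 7 counted from the green disc, 14 mm across, flush on top of the black strip, at (25, 85) mm in the tester's x, y; this point is on the strip's top surface at the mark's centre and sinks with the strip
- mark3 (a point): white dot 3 of 7 counted from the green disc, 14 mm across, flush on top of the black strip, at (60, 50) mm in the tester's x, y; this point is on the strip's top surface at the mark's centre and sinks with the strip
- mark4 (a point): white dot 4 of 7 counted from the green disc, 14 mm across, flush on top of the black strip, at (60, 0) mm in the tester's x, y; this point is on the strip's top surface at the mark's centre and sinks with the strip
- mark5 (a point): white dot 5 of 7 counted from the green disc, 14 mm across, flush on top of the black strip, at (60, -50) mm in the tester's x, y; this point is on the strip's top surface at the mark's centre and sinks with the strip
- mark6 (a point): white dot 6 of 7 counted from the green disc, 14 mm across, flush on top of the black strip, at (25, -85) mm in the tester's x, y; this point is on the strip's top surface at the mark's centre and sinks with the strip
- mark7 (a point): white dot 7 of 7 counted from the green disc, 14 mm across, flush on top of the black strip, at (-25, -85) mm in the tester's x, y; this point is on the strip's top surface at the mark's centre and sinks with the strip
- mark8 (a point): red END disc, 26 mm across, flush on top of the black strip, at (-75, -85) mm in the tester's x, y; this point is on the strip's top surface at the mark's centre and sinks with the strip
- meter_mid: handheld test meter lying face up, dark green-blue box 80 x 56 x 28 mm (x, y, z) with a red display and coloured keys, standing on the grey housing inside the U, its top 14 mm above the strip's, at least 40 mm of free room between it and the yellow line; loose bystander; origin at the centre of its underside
- meter_a: handheld test meter lying face up, dark green-blue box 80 x 56 x 28 mm (x, y, z) with a red display and coloured keys, on the table beside the tester, at its -x side; loose bystander; origin at the centre of its underside
- meter_b: handheld test meter lying face up, dark green-blue box 80 x 56 x 28 mm (x, y, z) with a red display and coloured keys, on the table to the robot's left; loose bystander; origin at the centre of its underside
- meter_c: handheld test meter lying face up, dark green-blue box 80 x 56 x 28 mm (x, y, z) with a red display and coloured keys, on the table to the robot's right; loose bystander; origin at the centre of its underside
- tin: open round aluminium tin of screws, 60 mm across, 30 mm high; loose bystander on the right; origin at the centre of its underside
- brush: small cleaning brush lying on the table on the left; loose bystander; its handle points along its -x
- canister: upright gas canister, 56 mm across, 110 mm high, green band; loose bystander on the left; origin at the centre of its underside

How it is judged:
On the way, in this order (a step that is already met when the one before it is completed fails the run):
1. fingertips press lightly on the green disc (horizontal distance between the grasp point and mark0 below 0.018 m and value of joint strip between 0.0008 and 0.009 m and contact force between the fingers and tester above 0.3 N), for 0.05 s.
2. fingertips pass white dot 1, pressing lightly (horizontal distance between the grasp point and mark1 below 0.018 m and value of joint strip between 0.0008 and 0.009 m and contact force between the fingers and tester above 0.3 N), for 0.05 s.
3. fingertips pass white dot 2, pressing lightly (horizontal distance between the grasp point and mark2 below 0.018 m and value of joint strip between 0.0008 and 0.009 m and contact force between the fingers and tester above 0.3 N), for 0.05 s.
4. fingertips pass white dot 3, pressing lightly (horizontal distance between the grasp point and mark3 below 0.018 m and value of joint strip between 0.0008 and 0.009 m and contact force between the fingers and tester above 0.3 N), for 0.05 s.
5. fingertips pass white dot 4, pressing lightly (horizontal distance between the grasp point and mark4 below 0.018 m and value of joint strip between 0.0008 and 0.009 m and contact force between the fingers and tester above 0.3 N), for 0.05 s.
6. fingertips pass white dot 5, pressing lightly (horizontal distance between the grasp point and mark5 below 0.018 m and value of joint strip between 0.0008 and 0.009 m and contact force between the fingers and tester above 0.3 N), for 0.05 s.
7. fingertips pass white dot 6, pressing lightly (horizontal distance between the grasp point and mark6 below 0.018 m and value of joint strip between 0.0008 and 0.009 m and contact force between the fingers and tester above 0.3 N), for 0.05 s.
8. fingertips pass white dot 7, pressing lightly (horizontal distance between the grasp point and mark7 below 0.018 m and value of joint strip between 0.0008 and 0.009 m and contact force between the fingers and tester above 0.3 N), for 0.05 s.
9. fingertips reach the red disc, pressing lightly (horizontal distance between the grasp point and mark8 below 0.018 m and value of joint strip between 0.0008 and 0.009 m and contact force between the fingers and tester above 0.3 N), for 0.05 s.
At the end, for the whole second after the job is handed in: The closed fingertips still rest on the red disc: middle of the fingers within 18 mm of its centre, the strip pushed down between 0.8 and 9 mm by the fingers; every loose thing within 20 mm of where it stood (all of step 9 and distance of each of meter_mid, meter_a, meter_b, meter_c, tin, brush, canister from where it was at the start of the episode below 0.02 m); the arm keeps its last pose, push and grip.
It fails at once if the strip is pushed to the bottom (more than 9 mm of its 10 mm) (value of joint strip above 0.009 m).
It fails at once if the fingers are low over the strip (fingertips less than about 25 mm above it, within 26 mm of a white dot) without pressing it down: lifted off ((horizontal distance between the grasp point and mark1 below 0.026 m or horizontal distance between the grasp point and mark2 below 0.026 m or horizontal distance between the grasp point and mark3 below 0.026 m or horizontal distance between the grasp point and mark4 below 0.026 m or horizontal distance between the grasp point and mark5 below 0.026 m or horizontal distance between the grasp point and mark6 below 0.026 m or horizontal distance between the grasp point and mark7 below 0.026 m) and value of joint strip below 0.0004 m and z of the grasp point in the frame of tester below 0.085 m).
It fails at once if the fingers touch the tester away from the line (over 45 mm from every mark) (contact force between the fingers and tester above 0.5 N and not (horizontal distance between the grasp point and mark0 below 0.045 m or horizontal distance between the grasp point and mark1 below 0.045 m or horizontal distance between the grasp point and mark2 below 0.045 m or horizontal distance between the grasp point and mark3 below 0.045 m or horizontal distance between the grasp point and mark4 below 0.045 m or horizontal distance between the grasp point and mark5 below 0.045 m or horizontal distance between the grasp point and mark6 below 0.045 m or horizontal distance between the grasp point and mark7 below 0.045 m or horizontal distance between the grasp point and mark8 below 0.045 m)).
It fails at once if a meter, the tin, the brush or the canister is shifted or lifted by more than 20 mm (distance of any of meter_mid, meter_a, meter_b, meter_c, tin, brush, canister from where it was at the start of the episode above 0.02 m).
It also fails if it takes over 42 s, if anything falls off the work surface, if the arm or the gripper's body presses on something with over 40 N, if the wrist force passes 120 N, or if a joint passes its speed limit or range.

## Working session

There is one attempt and no reset: what is moved stays moved. The work goes in short steps, Python scripts to look and compute and a shell command to move; the robot and the scene stay as the last step left them, time stands still between calls to the robot, and variables do not carry over. Pictures are saved under pics/ and viewed, and the job is handed in when it is done.

```bash
mkdir -p pics; ls
python3 - <<'E'
from workcell import arm
import cv2
s=arm.state();print(s)
for n in ("top","side"):
    f=arm.grab_frame(n);cv2.imwrite(f"pics/{n}0.png",f["img"]);print(n,f["K"],f["D"],f["view"])
E
```

```text
pics
{'t': 0.0, 'qpos': array([-1.18498850e+00,  2.60686819e-01, -1.39389509e-01,  1.17269176e+00,
        1.64193859e-05,  1.57078365e+00]), 'qd': array([-0.00154338,  0.00060514, -0.00030373,  0.0007166 ,  0.0001193 ,
       -0.00169544]), 'effort': array([-1.77726011e-03, -4.05682182e+01,  2.53921419e+01,  1.88254664e-02,
       -1.95753687e-04, -1.46569882e-06]), 'ee_pos': array([ 0.19732148, -0.48580554,  0.24945566]), 'orientation': array([-5.57363683e-04,  8.29553525e-01, -5.58426340e-01, -8.13251087e-04]), 'ft_force': array([ 0.28204893, -0.0326179 , -0.08431017]), 'torque': array([-0.02459695,  0.04693664,  0.01966308]), 'width': 0.08527099825382474}
top [[479.05748022   0.         318.5139133 ]
 [  0.         479.05748022 243.47614217]
 [  0.           0.           1.        ]] [-0.11093778  0.          0.          0.          0.        ] [[ 1.25422415e-02 -9.99920174e-01  1.52897332e-03 -2.52903443e-02]
 [ 9.92211306e-01  1.26350385e-02  1.23923686e-01 -5.68202256e-01]
 [-1.23933112e-01 -3.72161885e-05  9.92290574e-01 -1.02914516e+00]
 [ 0.00000000e+00  0.00000000e+00  0.00000000e+00  1.00000000e+00]]
side [[468.24405648   0.         321.61241658]
 [  0.         468.24405648 240.66643665]
 [  0.           0.           1.        ]] [0.03399479 0.         0.         0.         0.        ] [[-0.9662687  -0.25752979 -0.00178992  0.56239065]
 [ 0.18870019 -0.71271116  0.67559976 -0.16919838]
 [-0.17526276  0.65247314  0.73726641 -1.18551491]
 [ 0.          0.          0.          1.        ]]
```

View pics/top0.png

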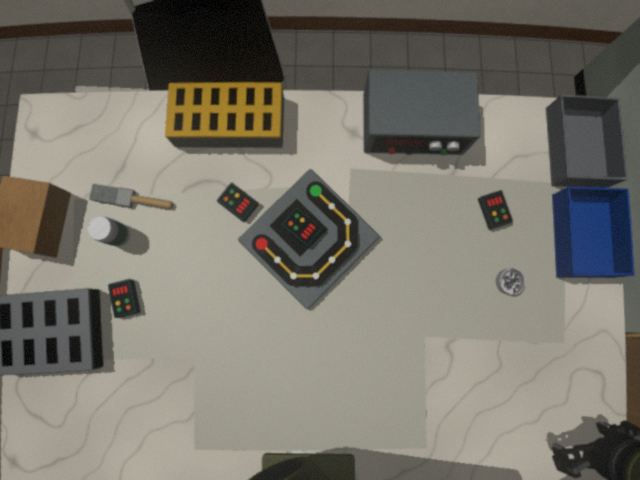

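View pics/side0.png

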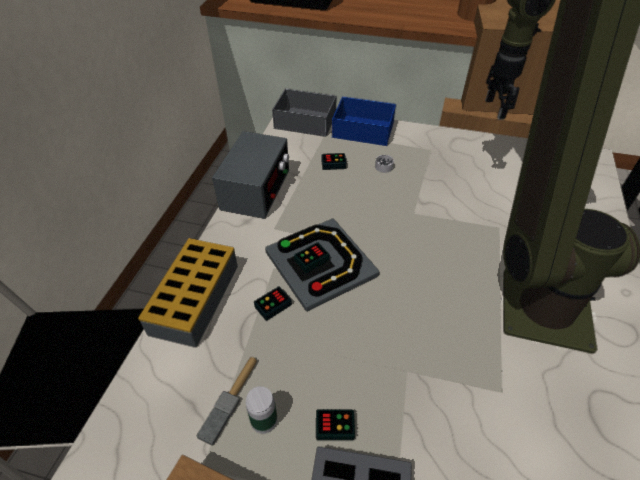

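```bash
cat > h.py <<'E'
import numpy as np, cv2
from workcell import arm
M=np.array([[-75,85],[-25,85],[25,85],[60,50],[60,0],[60,-50],[25,-85],[-25,-85],[-75,-85]])/1000.
def ray(f,uv):
    p=cv2.undistortPoints(np.array([[uv]],float),np.array(f["K"]),np.array(f["D"]))[0,0]
    V=np.array(f["view"]);R=V[:3,:3];c=-R.T@V[:3,3]
    return c,R.T@np.array([p[0],-p[1],-1.])
def cast(f,uv,z):
    c,d=ray(f,uv);return c+d*(z-c[2])/d[2]
def fit(P):
    a,b=M.mean(0),P.mean(0);U,S,Vt=np.linalg.svd((M-a).T@(P-b));R=Vt.T@np.diag([1,np.linalg.det(Vt.T@U.T)])@U.T
    t=b-R@a;return R,t,P-(M@R.T+t)
def comps(m):
    n,l,s,c=cv2.connectedComponentsWithStats(m.astype(np.uint8));return [(c[i],s[i,4]) for i in range(1,n)]
E
python3 - <<'E'
from h import *
guess={"top":[(316,190),(331,206),(348,221),(348,244),(332,261),(315,275),(293,275),(277,260),(261,244)],
"side":[(285,244),None,None,None,None,None,None,None,(317,287)]}
fs={n:arm.grab_frame(n) for n in guess}
res={}
for n,f in fs.items():
    im=f["img"].astype(float);b,g,r=im[...,0],im[...,1],im[...,2]
    x0,y0,x1,y1={"top":(235,165,385,310),"side":(262,215,382,310)}[n]
    roi=np.zeros(b.shape,bool);roi[y0:y1,x0:x1]=1
    G=roi&(g>1.8*r)&(g>100);Rr=roi&(r>2.2*g)&(r>120)
    pts=[]
    if n=="top":
        for i,gs in enumerate(guess[n]):
            m={0:G,8:Rr}.get(i)
            yy,xx=np.mgrid[0:480,0:640];near=np.hypot(xx-gs[0],yy-gs[1])<(9 if i in(0,8) else 5)
            if m is not None: w=(m&near).astype(float)
            else: w=np.where(near,np.clip(b-70,0,None),0)
            pts.append(((w*xx).sum()/w.sum(),(w*yy).sum()/w.sum()))
        P=np.array([cast(f,p,.04)[:2] for p in pts]);R,t,e=fit(P)
        print(np.round(pts,1));print(P.round(4));print("yaw",np.degrees(np.arctan2(R[1,0],R[0,0])),"t",t,"res mm",(e*1000).round(1))
        Pf=M@R.T+t;print(Pf.round(4))
        V=np.array(fs["side"]["view"]);F=fs["side"]
        vis=F["img"].copy()
        for p in Pf:
            q=V@np.r_[p,.04,1];q=q[:3]*[1,-1,-1]
            uv=cv2.projectPoints(q[None],np.zeros(3),np.zeros(3),np.array(F["K"]),np.array(F["D"]))[0][0,0]
            print(uv.round(1),end="");cv2.circle(vis,tuple(int(round(k)) for k in uv),1,(255,0,255),-1)
        cv2.imwrite("pics/sideproj.png",cv2.resize(vis[200:320,250:400],None,fx=5,fy=5,interpolation=0)[:600,:750])
    else:
        for m in(G,Rr):
            c=max(comps(m),key=lambda k:k[1]);print(n,c, cast(f,c[0],.04).round(4))
        print("white",[(c[0].round(1),c[1]) for c in comps(roi&(b>110)&(r>110)&(g>110)) if c[1]<60])
E
```

```text
[[315.1 190. ]
 [331.1 205.7]
 [347.1 221.3]
 [347.3 243.3]
 [331.5 259.3]
 [315.4 275.3]
 [292.9 275.4]
 [277.  259.3]
 [261.2 243.3]]
[[ 0.6888 -0.009 ]
 [ 0.6534 -0.0452]
 [ 0.6186 -0.0812]
 [ 0.5691 -0.0819]
 [ 0.533  -0.0472]
 [ 0.4974 -0.0121]
 [ 0.4966  0.0372]
 [ 0.5316  0.0731]
 [ 0.5666  0.109 ]]
yaw -134.14530365658783 t [ 0.575111   -0.00398104] res mm [[ 0.5  0.4]
 [-0.1  0. ]
 [-0.1 -0. ]
 [-0.1 -0. ]
 [-0.3 -0.2]
 [-0.   0.1]
 [-0.1 -0.1]
 [ 0.1 -0.1]
 [ 0.2 -0.1]]
[[ 0.6883 -0.0094]
 [ 0.6535 -0.0452]
 [ 0.6187 -0.0811]
 [ 0.5692 -0.0819]
 [ 0.5333 -0.047 ]
 [ 0.4974 -0.0122]
 [ 0.4967  0.0373]
 [ 0.5315  0.0732]
 [ 0.5664  0.109 ]]
[285.  242.7][300.9 235.8][316.4 229.2][333.6 232.2][343.2 243.6][353.4 255.5][349.6 269.5][333.3 277.3][316.5 285.4]side (array([285., 243.]), np.int32(47)) [ 0.6879 -0.0084  0.04  ]
side (array([316.3       , 285.68333333]), np.int32(60)) [0.5665 0.1101 0.04  ]
white [(array([316.5, 229.5]), np.int32(12)), (array([333.6, 232.9]), np.int32(11)), (array([300.8, 236.1]), np.int32(12)), (array([343.3, 244. ]), np.int32(13)), (array([353.5, 256. ]), np.int32(12)), (array([349.5, 269.8]), np.int32(13)), (array([333.1, 277.6]), np.int32(17))]
```

View pics/sideproj.png

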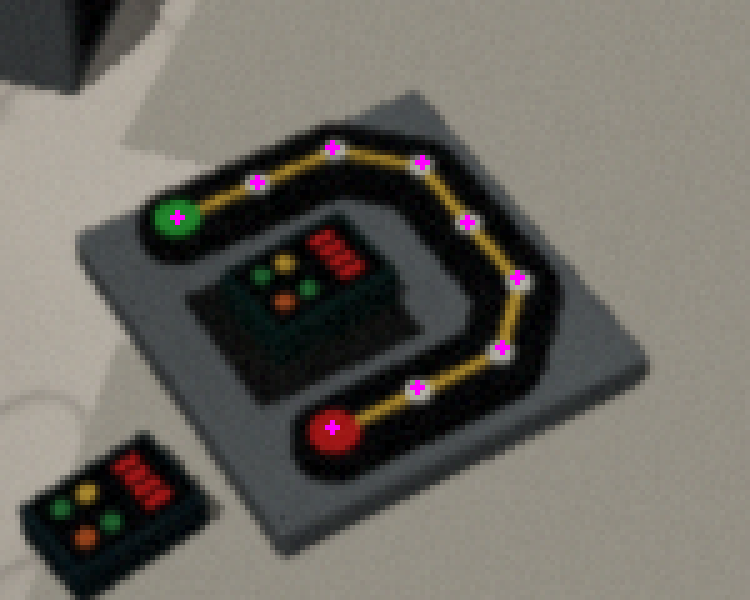

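Both views agree to about 1 mm (pink projections from the top-view fit sit on all nine marks). Turning the tool −23.75° aligns tool x with the tester's y and tool y with the tester's x. Closing the fingers and turning first.

```bash
python3 -m jog '[[[0,0,0],-6],[[0,0,0],-12],[[0,0,0],-18],[[0,0,0],-23.8],[[0,0,0],-23.8],[[0,0,0],-23.8],[[0,0,0],-23.8],[[0,0,0],-23.8]]' 1 20
cat > rel.py <<'E'
from h import *
from scipy.spatial.transform import Rotation as Ro
import sys
s=arm.state();Rm=Ro.from_quat(s["orientation"],scalar_first=True).as_matrix()
th=np.radians(-134.145);R=np.array([[np.cos(th),-np.sin(th)],[np.sin(th),np.cos(th)]]);t=np.array([.5751,-.0040])
p=s["ee_pos"]
print("t",round(s["t"],2),"p",p.round(4),"tester mm",(R.T@(p[:2]-t)*1000).round(1),"w",round(s["width"],4),"F",s["ft_force"].round(2),"toolx deg",np.degrees(np.arctan2(Rm[1,0],Rm[0,0])).round(2),"tilt",Rm[:,2].round(4))
for i in map(int,sys.argv[1:]):
    print(i,"toolshift to mark mm",(Rm.T@(np.r_[M[i]@R.T+t,.12]-p)*1000).round(1))
E
python3 rel.py 0
```

```text
t: 1.0
ee_pos: [0.1976, -0.4864, 0.2503]
orientation: [-0.0, 0.927, -0.376, -0.0]
ft_force: [-0.7, -0.3, -0.0]
width: -0.0001
t 1.0 p [ 0.1976 -0.4864  0.2503] tester mm [609.1  65. ] w -0.0001 F [-0.72 -0.34 -0.04] toolx deg -44.14 tilt [-0.e+00  1.e-04 -1.e+00]
0 toolshift to mark mm [  20.  -684.1  130.3]
```

```bash
python3 -m jog '[[[0.002,-0.03,0],0],[[0.004,-0.07,0],0],[[0.006,-0.11,0],0],[[0.008,-0.15,0],0],[[0.01,-0.19,0],0],[[0.01,-0.23,0],0],[[0.01,-0.27,0],0],[[0.01,-0.31,0],0],[[0.01,-0.35,0],0],[[0.01,-0.39,0],0],[[0.01,-0.43,0],0],[[0.01,-0.46,0],0]]'
python3 rel.py 0
```

```text
t: 2.2
ee_pos: [0.5264, -0.1611, 0.2503]
orientation: [-0.0, 0.927, -0.375, 0.0]
ft_force: [-0.6, -0.5, 0.6]
width: -0.0001
t 2.2 p [ 0.5264 -0.1611  0.2503] tester mm [146.7  74.5] w -0.0001 F [-0.57 -0.47  0.55] toolx deg -44.05 tilt [ 7.e-04  2.e-04 -1.e+00]
0 toolshift to mark mm [  10.9 -221.6  130.5]
```

```bash
python3 -m jog '[[[0.003,-0.03,0],0],[[0.006,-0.07,0],0],[[0.01,-0.11,0],0],[[0.01,-0.15,0],0],[[0.01,-0.19,0],0],[[0.01,-0.21,0.02],0],[[0.01,-0.221,0.05],0],[[0.01,-0.221,0.08],0],[[0.01,-0.221,0.11],0],[[0.01,-0.221,0.13],0],[[0.01,-0.221,0.13],0],[[0.01,-0.221,0.13],0]]'
python3 rel.py 0
```

```text
t: 3.4
ee_pos: [0.685, -0.0117, 0.1196]
orientation: [0.0, 0.927, -0.376, -0.001]
ft_force: [-0.7, 0.6, -0.1]
width: -0.0002
t 3.4 p [ 0.685  -0.0117  0.1196] tester mm [-71.   84.2] w -0.0002 F [-0.68  0.61 -0.15] toolx deg -44.14 tilt [-2.e-03 -2.e-04 -1.e+00]
0 toolshift to mark mm [ 0.8 -4.  -0.4]
```

```bash
python3 -m jog '[[[0.001,-0.004,0.01],0],[[0.001,-0.004,0.02],0],[[0.001,-0.004,0.02],0]]'
python3 rel.py 0
python3 - <<'E'
from h import *
for n in("side","wrist","top"):
    im=arm.grab_frame(n)["img"]
    if n=="side": im=cv2.resize(im[150:310,230:400],None,fx=3.5,fy=3.5)
    if n=="top": im=cv2.resize(im[150:310,230:400],None,fx=3.5,fy=3.5)
    cv2.imwrite(f"pics/{n}1.png",im)
E
python3 rel.py 0
```

```text
t: 3.7
ee_pos: [0.6886, -0.009, 0.099]
orientation: [0.0, 0.927, -0.375, -0.001]
ft_force: [-0.2, 0.4, -0.2]
width: 0.0001
t 3.7 p [ 0.6886 -0.009   0.099 ] tester mm [-75.5  85. ] w 0.0001 F [-0.18  0.44 -0.18] toolx deg -44.09 tilt [-0.0018 -0.     -1.    ]
0 toolshift to mark mm [  0.    0.5 -21. ]
t 3.85 p [ 0.6894 -0.009   0.1005] tester mm [-76.   85.5] w 0.0 F [-0.13 -0.69 -0.27] toolx deg -44.1 tilt [ 2.e-04 -0.e+00 -1.e+00]
0 toolshift to mark mm [ -0.5   1.  -19.5]
```

View pics/side1.png

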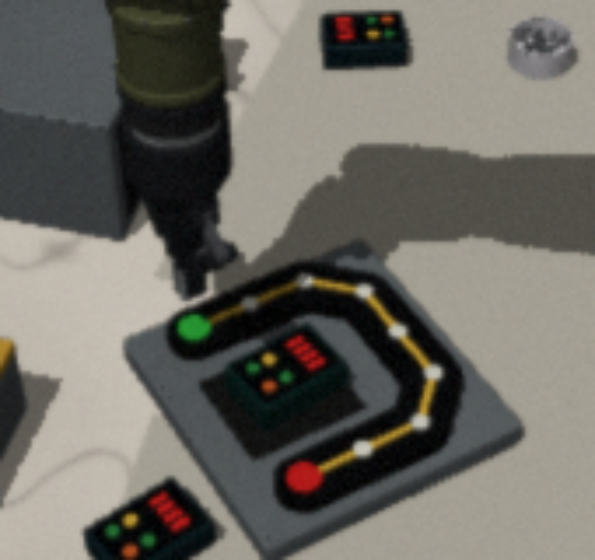

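View pics/wrist1.png

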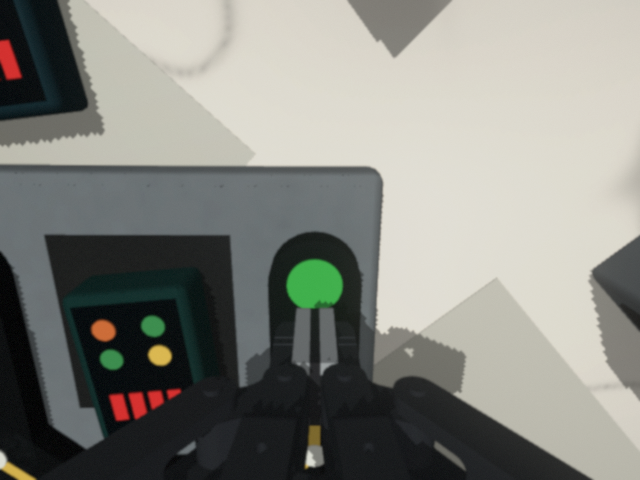

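The side view shows fingertips directly above the green disc. In the wrist view they are laterally centred on it at about column 315. Descending.

```bash
python3 -m jog '[[[0,0,0.01],0],[[0,0,0.02],0],[[0,0,0.03],0],[[0,0,0.035],0],[[0,0,0.038],0],[[0,0,0.04],0],[[0,0,0.042],0],[[0,0,0.043],0],[[0,0,0.043],0]]'
python3 rel.py 0
```

```text
t: 4.75
ee_pos: [0.6894, -0.0091, 0.0577]
orientation: [-0.0, 0.927, -0.375, 0.0]
ft_force: [-1.2, 0.2, 2.0]
width: -0.0001
t 4.75 p [ 0.6894 -0.0091  0.0577] tester mm [-76.   85.6] w -0.0001 F [-1.16  0.19  2.04] toolx deg -44.1 tilt [ 4.e-04 -0.e+00 -1.e+00]
0 toolshift to mark mm [ -0.6   0.9 -62.3]
```

```bash
python3 -m jog '[[[0,0,0.001],0],[[0,0,0.002],0],[[0,0,0.003],0],[[0,0,0.003],0],[[0,0,0.003],0]]'
python3 rel.py 0 2;python3 - <<'E'
from h import *
a=[]
for i in range(6):
    arm.grab_frame("top");s=arm.state();a.append(np.r_[s["ee_pos"],s["ft_force"]])
print(np.mean(a,0).round(4),np.std(a,0).round(4))
E
```

```text
t: 5.25
ee_pos: [0.6894, -0.0091, 0.0545]
orientation: [-0.0, 0.927, -0.375, 0.0]
ft_force: [-1.1, -0.4, 4.0]
width: 0.0
t 5.25 p [ 0.6894 -0.0091  0.0545] tester mm [-76.   85.6] w 0.0 F [-1.06 -0.35  3.99] toolx deg -44.1 tilt [ 3.e-04 -0.e+00 -1.e+00]
0 toolshift to mark mm [ -0.5   1.  -65.5]
2 toolshift to mark mm [ -0.6 101.  -65.5]
[ 0.6894 -0.0091  0.0544 -0.9449 -0.3109  3.3104] [0.     0.     0.     0.3689 0.4373 0.3732]
```

Force 3.3 N and height 54.4 mm both indicate about 4.5 mm of sink. Tracing the first leg.

```bash
python3 -m jog '[[[0,0.003,0],0],[[0,0.008,0],0],[[0,0.013,0],0],[[0,0.018,0],0],[[0,0.023,0],0],[[0,0.028,0],0],[[0,0.033,0],0],[[0,0.038,0],0],[[0,0.043,0],0],[[0,0.048,0],0],[[0,0.051,0],0],[[0,0.051,0],0]]'
python3 rel.py 1 2
```

```text
t: 6.75
ee_pos: [0.6531, -0.0463, 0.0542]
orientation: [0.001, 0.927, -0.376, -0.0]
ft_force: [0.7, -0.1, 2.6]
width: 0.0001
t 6.75 p [ 0.6531 -0.0463  0.0542] tester mm [-23.9  85.4] w 0.0001 F [ 0.71 -0.09  2.65] toolx deg -44.13 tilt [-1.e-03 -8.e-04 -1.e+00]
1 toolshift to mark mm [ -0.4  -1.  -65.8]
2 toolshift to mark mm [ -0.5  49.  -65.7]
```

```bash
python3 -m jog '[[[0,0.004,0],0],[[0,0.009,0],0],[[0,0.014,0],0],[[0,0.019,0],0],[[0,0.024,0],0],[[0,0.029,0],0],[[0,0.034,0],0],[[0,0.039,0],0],[[0,0.044,0],0],[[0,0.048,0],0],[[0,0.049,0],0],[[0,0.049,0],0]]'
python3 rel.py 2 3
```

```text
t: 7.95
ee_pos: [0.6192, -0.0813, 0.0542]
orientation: [0.0, 0.927, -0.376, -0.0]
ft_force: [0.3, 0.5, 3.5]
width: 0.0001
t 7.95 p [ 0.6192 -0.0813  0.0542] tester mm [24.7 85.5] w 0.0001 F [0.34 0.49 3.54] toolx deg -44.12 tilt [-7.e-04 -5.e-04 -1.e+00]
2 toolshift to mark mm [ -0.5   0.4 -65.8]
3 toolshift to mark mm [-35.5  35.4 -65.7]
```

```bash
python3 -m jog '[[[-0.003,0.003,0],0],[[-0.007,0.007,0],0],[[-0.011,0.011,0],0],[[-0.015,0.015,0],0],[[-0.019,0.019,0],0],[[-0.023,0.023,0],0],[[-0.027,0.027,0],0],[[-0.031,0.031,0],0],[[-0.034,0.034,0],0],[[-0.0355,0.0355,0],0],[[-0.0355,0.0355,0],0],[[-0.0355,0.0355,0],0]]'
python3 rel.py 3 4
```

```text
t: 9.15
ee_pos: [0.5688, -0.0817, 0.0541]
orientation: [0.0, 0.927, -0.375, -0.001]
ft_force: [0.5, -0.9, 2.5]
width: -0.0003
t 9.15 p [ 0.5688 -0.0817  0.0541] tester mm [60.1 49.5] w -0.0003 F [ 0.49 -0.95  2.52] toolx deg -44.1 tilt [-0.0015 -0.     -1.    ]
3 toolshift to mark mm [  0.4  -0.1 -65.9]
4 toolshift to mark mm [-49.6  -0.1 -65.9]
```

```bash
python3 -m jog '[[[-0.004,0,0],0],[[-0.009,0,0],0],[[-0.014,0,0],0],[[-0.019,0,0],0],[[-0.024,0,0],0],[[-0.029,0,0],0],[[-0.034,0,0],0],[[-0.039,0,0],0],[[-0.044,0,0],0],[[-0.048,0,0],0],[[-0.05,0,0],0],[[-0.05,0,0],0]]'
python3 rel.py 4 5
```

```text
t: 10.35
ee_pos: [0.533, -0.0465, 0.0542]
orientation: [-0.0, 0.927, -0.375, -0.0]
ft_force: [0.7, -0.8, 3.1]
width: -0.0001
t 10.35 p [ 0.533  -0.0465  0.0542] tester mm [59.8 -0.6] w -0.0001 F [ 0.7  -0.78  3.09] toolx deg -44.08 tilt [-8.e-04  6.e-04 -1.e+00]
4 toolshift to mark mm [  0.6   0.2 -65.8]
5 toolshift to mark mm [-49.4   0.2 -65.7]
```

```bash
python3 -m jog '[[[-0.004,0,0],0],[[-0.009,0,0],0],[[-0.014,0,0],0],[[-0.019,0,0],0],[[-0.024,0,0],0],[[-0.029,0,0],0],[[-0.034,0,0],0],[[-0.039,0,0],0],[[-0.044,0,0],0],[[-0.048,0,0],0],[[-0.0495,0,0],0],[[-0.0495,0,0],0]]'
python3 rel.py 5 6
```

```text
t: 11.55
ee_pos: [0.4975, -0.0121, 0.0542]
orientation: [-0.0, 0.927, -0.375, -0.0]
ft_force: [0.8, -0.9, 3.8]
width: -0.0
t 11.55 p [ 0.4975 -0.0121  0.0542] tester mm [ 59.8 -50. ] w -0.0 F [ 0.85 -0.88  3.76] toolx deg -44.08 tilt [-8.e-04  5.e-04 -1.e+00]
5 toolshift to mark mm [ -0.    0.2 -65.8]
6 toolshift to mark mm [-35.  -34.9 -65.7]
```

```bash
python3 -m jog '[[[-0.003,-0.003,0],0],[[-0.007,-0.007,0],0],[[-0.011,-0.011,0],0],[[-0.015,-0.015,0],0],[[-0.019,-0.019,0],0],[[-0.023,-0.023,0],0],[[-0.027,-0.027,0],0],[[-0.031,-0.031,0],0],[[-0.034,-0.034,0],0],[[-0.035,-0.035,0],0],[[-0.035,-0.035,0],0],[[-0.035,-0.035,0],0]]'
python3 rel.py 6 7
```

```text
t: 12.75
ee_pos: [0.4973, 0.0376, 0.0543]
orientation: [-0.001, 0.927, -0.375, -0.0]
ft_force: [0.8, -0.1, 4.0]
width: -0.0003
t 12.75 p [0.4973 0.0376 0.0543] tester mm [ 24.4 -84.8] w -0.0003 F [ 0.8  -0.07  4.03] toolx deg -44.08 tilt [-1.0e-04  1.4e-03 -1.0e+00]
6 toolshift to mark mm [ -0.3   0.5 -65.7]
7 toolshift to mark mm [ -0.2 -49.5 -65.6]
```

```bash
python3 -m jog '[[[0,-0.004,0],0],[[0,-0.009,0],0],[[0,-0.014,0],0],[[0,-0.019,0],0],[[0,-0.024,0],0],[[0,-0.029,0],0],[[0,-0.034,0],0],[[0,-0.039,0],0],[[0,-0.044,0],0],[[0,-0.048,0],0],[[0,-0.0495,0],0],[[0,-0.0495,0],0]]'
python3 rel.py 7 8
```

```text
t: 13.95
ee_pos: [0.5322, 0.073, 0.0544]
orientation: [-0.0, 0.927, -0.375, 0.0]
ft_force: [-2.2, -0.7, 3.9]
width: -0.0001
t 13.95 p [0.5322 0.073  0.0544] tester mm [-25.4 -84.4] w -0.0001 F [-2.19 -0.69  3.9 ] toolx deg -44.08 tilt [ 7.e-04  7.e-04 -1.e+00]
7 toolshift to mark mm [ -0.6   0.4 -65.6]
8 toolshift to mark mm [ -0.5 -49.6 -65.6]
```

```bash
python3 -m jog '[[[0,-0.004,0],0],[[0,-0.009,0],0],[[0,-0.014,0],0],[[0,-0.019,0],0],[[0,-0.024,0],0],[[0,-0.029,0],0],[[0,-0.034,0],0],[[0,-0.039,0],0],[[0,-0.044,0],0],[[0,-0.048,0],0],[[-0.0005,-0.0495,0],0],[[-0.0005,-0.0495,0],0]]'
python3 -m jog '[[[0,0,0],0],[[0,0,0],0],[[0,0,0],0]]'
python3 rel.py 8
python3 - <<'E'
from h import *
for n in("side","wrist"):
    im=arm.grab_frame(n)["img"]
    if n=="side": im=cv2.resize(im[150:310,230:400],None,fx=3.5,fy=3.5)
    cv2.imwrite(f"pics/{n}2.png",im)
E
```

```text
t: 15.15
ee_pos: [0.5665, 0.1089, 0.0545]
orientation: [-0.0, 0.927, -0.375, 0.0]
ft_force: [-0.5, -1.3, 2.7]
width: 0.0001
t: 15.45
ee_pos: [0.5665, 0.1089, 0.0546]
orientation: [-0.001, 0.927, -0.375, 0.001]
ft_force: [0.4, -0.7, 2.7]
width: -0.0001
t 15.45 p [0.5665 0.1089 0.0546] tester mm [-75.  -84.8] w -0.0001 F [ 0.44 -0.67  2.73] toolx deg -44.09 tilt [ 0.0015  0.001  -1.    ]
8 toolshift to mark mm [ -0.2  -0.1 -65.4]
```

View pics/side2.png

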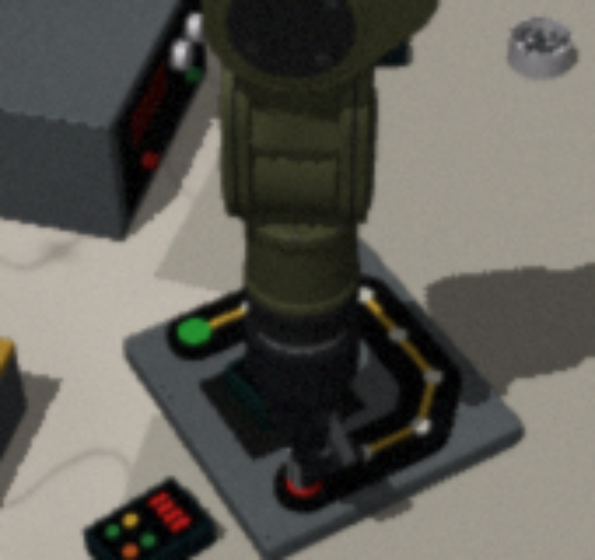

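View pics/wrist2.png

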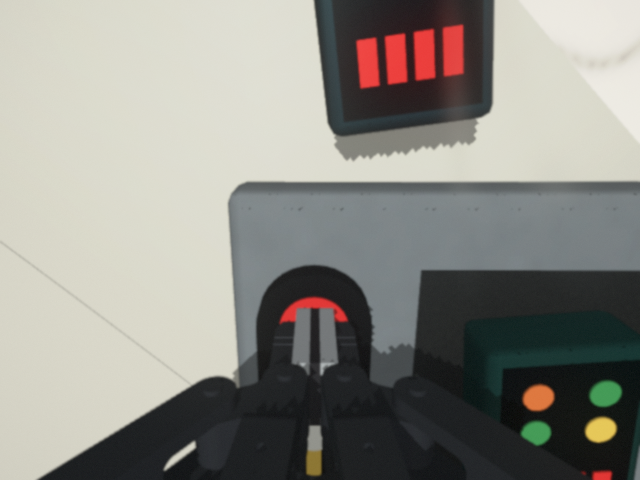

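The wrist view shows the fingertips centred on the red disc (col 315, row 310), with the meters in place. The side view agrees: tips at about (305,475) on the red disc. Handing in.

```bash
python3 -c "
from workcell import arm
print(arm.finish_job())"; python3 rel.py 8
```

```text
the job is handed in; nothing more can be done
None
the job is handed in; nothing more can be done
```

I traced the strip from the green disc over all seven white dots to the red disc without lifting, and handed the job in at about 15.6 s. The fingertips were still pressing on the red disc. `finish_job()` gives no verdict, so the result rests on my own checks.

- **Finding the tester:** its pose came from the top view, with all nine marks fitting to within 0.7 mm. The side view agreed to about 1 mm.
- **Centring:** at each mark where I stopped, the measured fingertip position was within about 1.2 mm of the mark's centre.
- **Push:** the TCP stayed between 54.1 and 54.6 mm, so the strip was down about 4.5–5 mm throughout. At the stops the single force readings varied between 2.5 and 4.0 N with sensor noise. That is somewhat scattered, but consistent with this depth.
- **At the end:** the fingertips were about 0.2 mm from the red disc's centre with about 4.4 mm of sink. The last pictures show them on the disc and no sign that the nearby meters moved. The arm partly hid the inner meter in the side view. I did not measure the loose things again at the end.

No check failed.

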